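# Park the thick print roller at the top of its rack

### The job

Use the fingertips to push the thicker of the two rollers slowly up its lane of the wooden rack, over the crest and into the hollow against the stop board, and leave it resting there. Stay behind it so that it never runs away back down the slope; do not pick it up, and leave the thinner roller and everything else where it is.

Things in the scene. Friction and masses are not known exactly. Their poses are not given: they have to be found in the camera images.
- rack: Fixed light-wood rack with two straight parallel lanes, 274 mm long, 260 mm wide. Origin: on the table under its centre; x runs uphill along the lanes, y across, z up (turned only about z). Lane centre lines at y = +63 and -63 mm; each lane is 118 mm wide between rails 8 mm thick that stand 10 mm above the lane surface. Low end at x = -130 mm, lane surface there 18 mm above the table.
- slope: Frame fixed to the rack at the foot trough where the rollers start: origin on the lane surface at rack x = -95, y = 0, 12 mm above the table; x runs up the slope, z is square to it. From here the lane rises straight at 10 degrees to the crest. On the slope a roller rolls back freely.
- crest (a point): Crest of the lanes, where the slope ends: rack x = +75, y = 0, 42 mm above the table. Beyond it the lane falls at 6 degrees into the hollow, to 36 mm at the stop; a roller past the crest rolls in and rests against the stop board by itself.
- stop (a point): Foot of the stop board's face: rack x = +130, y = 0, 36 mm above the table. The board is fixed, 14 mm thick, across both lanes, its top 84 mm above the table.
- thick_roller: Thick roller: smooth, slippery hard black plastic on steel, 50 mm in diameter, plastic 102 mm long, 14 mm steel journals to 110 mm overall; 0.35 to 0.7 kg, loose. Origin at its centre, on its axis; y is its axis. Starts across the foot trough of either lane, axis 37 mm above the table; parked against the stop its centre is at rack x = +105, 64 mm above the table.
- thin_roller: Thin roller: same materials and length, 34 mm in diameter, about 0.25 kg, loose, in the foot trough of the other lane. Origin at its centre, on its axis; y is its axis. To be left alone.
- ink_jar: amber ink jar with black lid, 52 mm across, 65 mm tall, loose, beside the rack; origin under its centre
- baren: round wooden rubbing pad, 88 mm across, 32 mm tall with its knob, loose, beside the rack; origin under its centre
- brush: wooden brush lying on the table along the rack's other side, about 200 mm long, loose; it lies along its own x
- print_block: carved wooden printing block, 80 x 130 x 22 mm, loose, lying beside the rack; origin under its centre
- ink_bowl: low terracotta bowl, 100 mm across, 35 mm tall, loose, to the left; origin under its centre
- brush_cup: wooden cup with brushes standing in it, 76 mm across, 220 mm tall with the brushes, loose, far right; origin under its centre
- palette_knife: palette knife lying on the table to the right, 280 mm long, blade 65 mm wide, loose
Not all that is in view belongs to the job. Leave any blue, green or orange look-alike of the thick_roller alone.

How it is judged:
By the outcome, as a careful person would: the job done as asked, in the order asked, and still so for the second after the job is handed in, with the robot touching nothing.
It also fails if it takes over 40 s, if anything falls off the work surface, if the arm or the gripper's body presses on something with over 40 N, if the wrist force passes 120 N, or if a joint passes its speed limit or range.

### The arm

A 6-joint arm with a two-finger parallel gripper is mounted at the origin on the work surface. World frame = base frame: x ahead of the robot, y to its left, z up, the work surface at z = 0. Lengths are in m, angles in rad, forces in N, time in s.
With the tool pointing down it reaches from about 0.25 to 0.725 m from the base axis. Payload 4 kg.
Tool frame: the origin (TCP) lies midway between the tips of the shut fingers; the grasp point (between the pads) lies pinch_z behind it (pinch_z is the distance from the TCP to the grasp point, in m); z points along the fingers, y is the direction in which the jaws open and shut (so a half turn about z gives the same grasp; the last joint's range is limited). The gripper opens to 85 mm and grips with 20 to 120 N. Pads are 22 mm wide; open, the fingers measure 114 mm over their backs; the gripper's body (76 mm by 85 mm) begins 54 mm behind the grasp point. The pads swing forward as they close: fully open they stand 13 mm farther back than shut.
Start: joints at [1.272, 0.241, 0.005, 1.335, 0, 1.571], TCP at [0.147, 0.478, 0.198] pointing down, gripper open.
Joint ranges: [-2.72, 2.72], [-1.05, 1.87], [-1.09, 1.28], [-1.99, 2.15], [-1.42, 1.44], [-3.14, 3.14]. Speed limits (rad/s): [2.79, 2.79, 3.14, 3.14, 3.14, 3.14].

### API

Orientations are given as a unit quaternion [x, y, z, w].
In Python, from workcell import * gives the robot as it stands.
- The arm moves only by the tool move_arm, never from a script. Its argument "motion" is a list of rows, each a list of 3 entries, a list of its own where there are three numbers: the finger opening in mm, from 0 to 85.4, then the shift along the tool's x, y, z in units of 50 mm (1.0 is 50 mm), then the turn about the tool's z in units of 6 degrees (1.0 is 6 degrees). In form: [[claw, [dx, dy, dz], roll], ...]. A call has exactly 10 rows; each row is the pose to reach, as a shift and turn from the pose commanded when the call began, along the tool's axes at that moment; what a row does not reach only later rows make up. A row lasts 1/10 s, in which the tool goes at most 50 mm and 8.59 degrees, less where a joint would pass 70% of its speed; a pose out of reach is approached as far as the arm can. A call with a gripper value outside its range is refused whole. The fingers move at their own pace and stop on an object; the grip force is fixed at half the most. Time passes only in rows, so rows that repeat a pose let the fingers close, or fill a call up. It gives the time, the measured TCP pose, the force and the opening at its end, in the units of the state.
- get_obs(): the state, without advancing time (a new reading comes with each control period).
- camera(name): name is "side" or "top" or "wrist"; returns a dict with "color" (420x560x3 uint8, red, green, blue), "fx", "fy", "cx", "cy" (pixels), "rvec" (rotation vector, rad) and "tvec" (3), from world to camera coordinates, as OpenCV has them; the wrist camera has in their place "mount" (4x4, takes a point from camera to tool coordinates, whose origin is the TCP and whose axes are the flange's). Camera axes: x right, y down, z forward; pixel columns grow to the right and rows downward; lengths in m; the calibration is good to about 2 mm. A picture is of the moment at which its call begins: read the wrist's pose just before it. There is no depth.
- job_done(): hands the job in, once; it reports no verdict.
The state is a dict: "clock": time; "joint_pos": joint angles; "joint_vel": joint speeds; "tau": joint torques, N m; "eef_pos": TCP position; "tool_rot": TCP orientation; "ft_force": force on the tool from outside, world axes, zero at the start; "ft_torque": the same for the moment, N m; "grip_width": finger opening in m.
Only numpy, scipy, OpenCV 4.12 (cv2) and the standard library are available. Lean on these libraries where they do the work, as an engineer would, in place of code of your own. Each camera call takes 0.05 s, during which the arm holds its last target.

## Working session

There is one attempt and no reset: what is moved stays moved. The work goes in short steps, Python scripts to look and compute and a tool call to move; the robot and the scene stay as the last step left them, time stands still between calls to the robot, and variables do not carry over. Pictures are saved under pics/ and viewed, and the job is handed in when it is done.

Besides the shell and the picture viewer there is one more tool, called as name([rows], argument=value, ...), one row to a line, values as JSON. move_arm: Moves the arm, as the interface text tells. Its arguments: {"type":"object","properties":{"motion":{"type":"array","items":{"type":"array"}}},"required":["motion"]}

```bash
mkdir -p pics; ls; python3 - <<'E'
from workcell import *
import cv2
o=get_obs(); print({k:o[k] for k in ("clock","eef_pos","tool_rot","grip_width","ft_force")})
for n in ("top","side","wrist"):
    c=camera(n); cv2.imwrite(f"pics/{n}0.png",c["color"][:,:,::-1])
    print(n,{k:v for k,v in c.items() if k!="color"})
E
```

```text
pics
{'clock': 0.0, 'eef_pos': array([0.14698332, 0.47720041, 0.19670322]), 'tool_rot': array([ 1.48840772e-01,  9.88860636e-01, -1.02266871e-03, -1.45603563e-04]), 'grip_width': 0.08520817903522616, 'ft_force': array([-0.27241681,  1.0016641 ,  0.27749266])}
top {'fx': 470.2417224455697, 'fy': 470.2417224455697, 'cx': 270.28063668479086, 'cy': 211.96616707119918, 'rvec': array([ 2.19509336, -2.16618141,  0.08717889]), 'tvec': array([-0.01178209,  0.5360077 ,  1.54447923])}
side {'fx': 513.0793277456874, 'fy': 513.0793277456874, 'cx': 276.9878177149032, 'cy': 206.6709588804187, 'rvec': array([ 0.11037181, -2.75264537,  1.47393066]), 'tvec': array([0.53083691, 0.08200503, 1.55884634])}
wrist {'fx': 298.52578124625353, 'fy': 298.52578124625353, 'cx': 279.7145051641841, 'cy': 210.20050898620337, 'mount': array([[-6.41306130e-04, -9.60560504e-01, -2.78070327e-01,
         7.06031412e-02],
       [ 9.99999712e-01, -5.03316042e-04, -5.67627750e-04,
        -3.71517984e-04],
       [ 4.05283541e-04, -2.78070611e-01,  9.60560550e-01,
        -1.77137232e-01],
       [ 0.00000000e+00,  0.00000000e+00,  0.00000000e+00,
         1.00000000e+00]])}
```

View pics/top0.png

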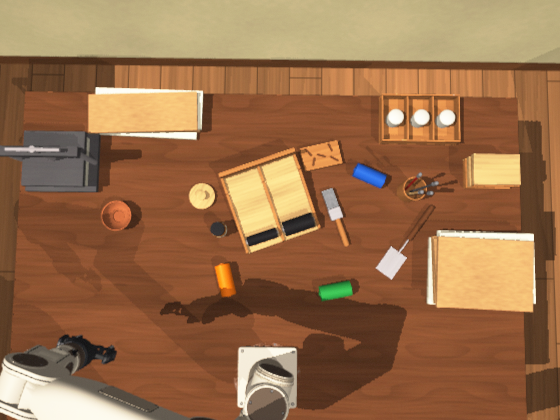

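View pics/side0.png

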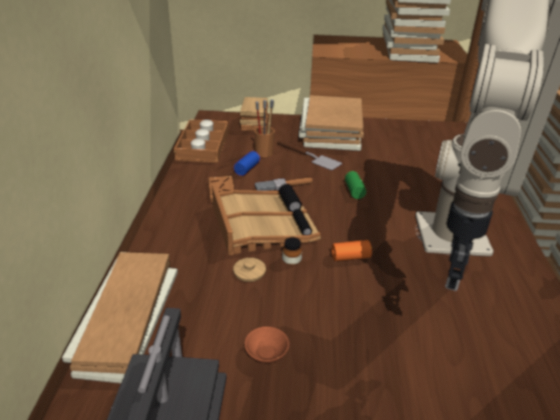

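View pics/wrist0.png

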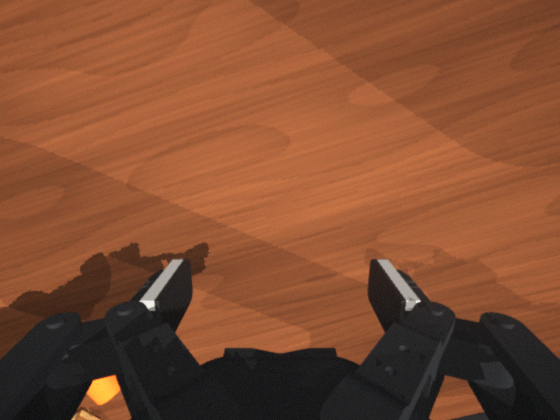

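The top view shows the rack around (270,200), with the stop board at its upper edge. The rollers are in the foot trough: the thick one at about (298,225) in the right lane, the thin one at about (262,237). Next I'll enlarge this area and measure it.

```bash
cat > h.py <<'E'
import numpy as np, cv2
def ray(c,uv):
    R,_=cv2.Rodrigues(c["rvec"]); t=c["tvec"]
    n=cv2.undistortPoints(np.array([[uv]],float),np.array([[c["fx"],0,c["cx"]],[0,c["fy"],c["cy"]],[0,0,1]]),None)[0,0]
    return -R.T@t, R.T@np.array([n[0],n[1],1])
def onz(c,uv,z):
    o,d=ray(c,uv); return o+d*(z-o[2])/d[2]
def proj(c,P):
    K=np.array([[c["fx"],0,c["cx"]],[0,c["fy"],c["cy"]],[0,0,1]])
    return cv2.projectPoints(np.array(P,float).reshape(-1,3),c["rvec"],c["tvec"],K,None)[0][:,0]
E
python3 - <<'E'
from workcell import *
from h import *
c=camera("top"); im=c["color"]
cr=im[140:260,205:355,::-1]
cv2.imwrite("pics/topz.png",cv2.resize(cr,None,fx=5,fy=5,interpolation=cv2.INTER_CUBIC))
g=im.max(2); m=np.zeros_like(g); m[205:250,240:325]=(g[205:250,240:325]<60)*255
n,l,s,ce=cv2.connectedComponentsWithStats(m)
for i in range(1,n):
    if s[i,4]<60: continue
    ys,xs=np.where(l==i); r=cv2.minAreaRect(np.c_[xs,ys].astype(np.float32))
    print(s[i],ce[i],r, onz(c,ce[i],.045), np.round([onz(c,p,.04)[:2] for p in cv2.boxPoints(r)],3).tolist())
E
```

```text
[282 213  33  22 416] [298.33413462 223.83173077] ((298.34857177734375, 223.85301208496094), (13.733138084411621, 30.2978515625), 70.70995330810547) [ 0.49649044 -0.0970169   0.045     ] [[0.501, -0.043], [0.535, -0.137], [0.493, -0.152], [0.458, -0.058]]
[247 228  30  18 263] [261.62357414 236.61596958] ((261.70001220703125, 236.6000213623047), (8.538147926330566, 29.409177780151367), 71.56504821777344) [0.45309945 0.02251633 0.045     ] [[0.451, 0.072], [0.482, -0.019], [0.456, -0.028], [0.424, 0.063]]
```

View pics/topz.png

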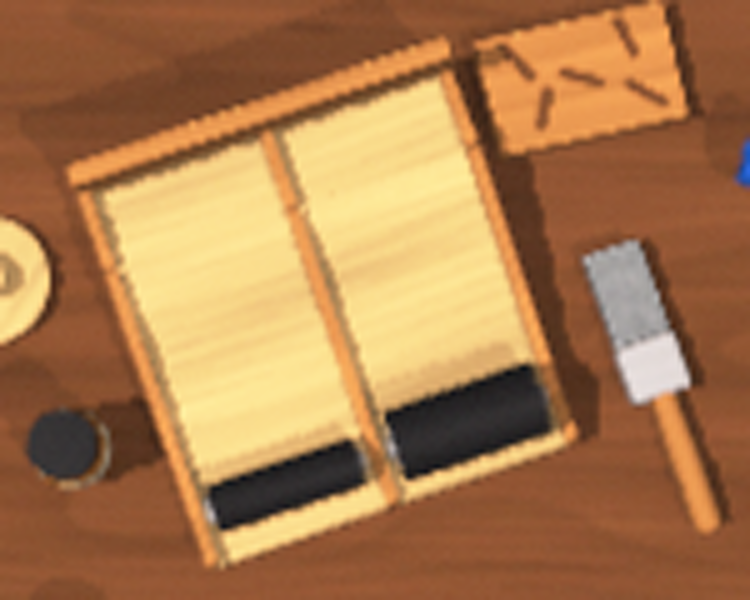

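```bash
python3 - <<'E'
from workcell import *
from h import *
c=camera("top")
f=lambda a,b:(a/5+205-.4,b/5+140-.4)
P={}
for k,uv,z in [("stopL",f(67,165),.084),("stopR",f(447,38),.084),("lowL",f(212,567),.025),("lowR",f(576,436),.025),("stopLi",f(75,187),.084),("stopRi",f(452,60),.084),("mid",f(393,502),.025)]:
    P[k]=onz(c,uv,z); print(k,P[k].round(4))
M=np.array([P["lowL"][:2],P["lowR"][:2],P["stopL"][:2],P["stopR"][:2]])
R=np.array([[-.130,.130],[-.130,-.130],[.144,.130],[.144,-.130]])
# rigid fit
mc,rc=M.mean(0),R.mean(0); H=(R-rc).T@(M-mc); th=np.arctan2(H[0,1]-H[1,0],H[0,0]+H[1,1])
Q=np.array([[np.cos(th),-np.sin(th)],[np.sin(th),np.cos(th)]]); t=mc-Q@rc
print("yaw",np.degrees(th),"t",t,"res",((Q@R.T).T+t-M).round(4).tolist())
for uv in [(298.3,223.8),(261.6,236.6)]:
    print((Q.T@(onz(c,uv,.042)[:2]-t)).round(4))
W=[np.r_[Q@np.array(r)+t,z] for r,z in [((-.095,-.063),.037),((-.095,-.063-.051),.037),((-.095,-.012),.037),((.075,-.063),.042),((.13,-.13),.084),((.13,.13),.084),((-.13,.13),.025),((-.13,-.13),.025)]]
print(np.round(W,3))
for n in("top","side"):
    c=camera(n);im=c["color"][:,:,::-1].copy()
    im=cv2.resize(im,None,fx=4,fy=4,interpolation=cv2.INTER_CUBIC)
    pp=proj(c,W)
    for p in pp: cv2.circle(im,tuple(int(4*q+1.5) for q in p),3,(255,0,255),-1)
    ct=pp.mean(0); x,y=int(4*ct[0])-400,int(4*ct[1])-300
    cv2.imwrite(f"pics/{n}_chk.png",im[y:y+600,x:x+800])
E
```

```text
stopL [0.6559 0.1652 0.084 ]
stopR [ 0.7421 -0.0786  0.084 ]
lowL [0.399  0.0703 0.025 ]
lowR [ 0.4887 -0.1694  0.025 ]
stopLi [0.6417 0.1597 0.084 ]
stopRi [ 0.7277 -0.0819  0.084 ]
mid [ 0.4434 -0.0486  0.025 ]
yaw 19.99130415561833 t [ 0.56486158 -0.00551677] res [[-0.0008, 0.0019], [-0.0016, -0.0027], [-0.0002, 0.0007], [0.0025, 0.0001]]
[-0.0953 -0.0628]
[-0.0953  0.0646]
[[ 0.497 -0.097  0.037]
 [ 0.515 -0.145  0.037]
 [ 0.48  -0.049  0.037]
 [ 0.657 -0.039  0.042]
 [ 0.731 -0.083  0.084]
 [ 0.643  0.161  0.084]
 [ 0.398  0.072  0.025]
 [ 0.487 -0.172  0.025]]
```

View pics/side_chk.png

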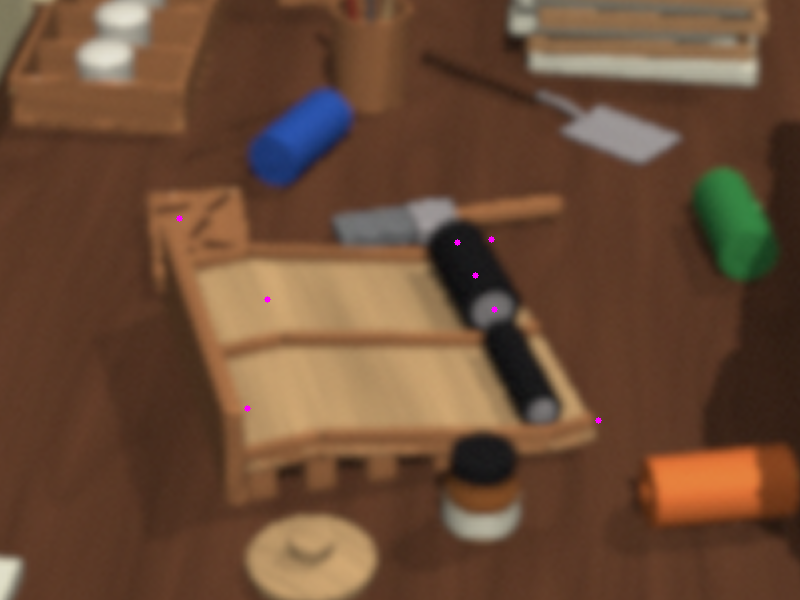

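View pics/top_chk.png

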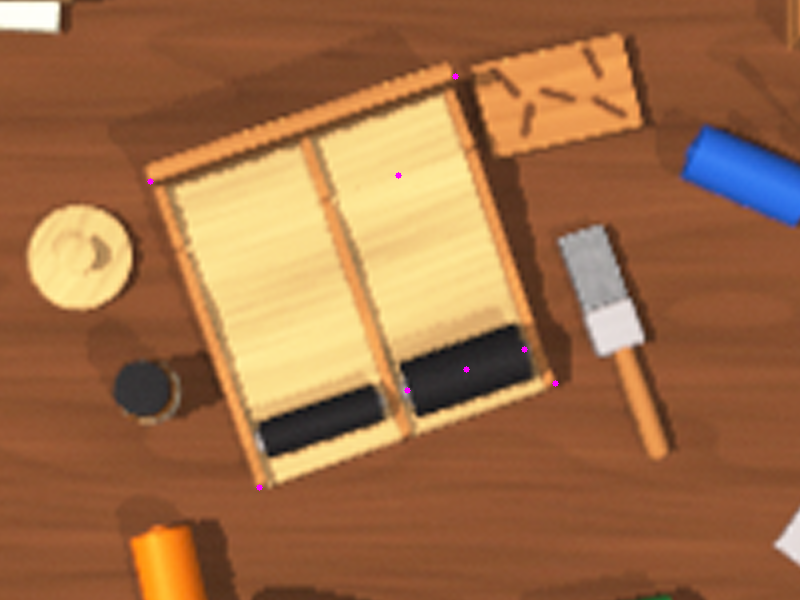

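The rack fit is good: yaw 20°, origin (0.565, -0.0055), residuals under 3 mm. In the rack frame the thick roller is at (-95, -63) mm and the thin one at (-95, +64) mm, and both match the task text. The plan is to partly open the jaws across the lane, put both fingertips behind the roller, and push along rack +x. First I'll transfer the arm.

move_arm([
  [45,[-0.2,-0.2,0],-0.3],
  [45,[-0.5,-0.55,0],-0.6],
  [45,[-1.0,-1.1,0],-1.0],
  [45,[-1.5,-1.65,0],-1.4],
  [45,[-2.0,-2.2,0],-1.8],
  [45,[-2.5,-2.75,0],-2.2],
  [45,[-3.0,-3.3,0],-2.6],
  [45,[-3.5,-3.8,0],-3.0],
  [45,[-4.0,-4.3,0],-3.0],
  [45,[-4.5,-4.9,0],-3.0],
])

```text
clock: 1.35
eef_pos: [0.2908, 0.1765, 0.1979]
tool_rot: [-0.008, 1.0, 0.0, 0.001]
ft_force: [1.0, 0.3, -0.2]
grip_width: 0.0454
```

```bash
cat >> h.py <<'E'
from scipy.spatial.transform import Rotation as Ro
T0=np.array([0.5649,-0.0055]); TH=np.radians(20.0)
Q=np.array([[np.cos(TH),-np.sin(TH)],[np.sin(TH),np.cos(TH)]])
def rackof(p): return np.r_[Q.T@(np.array(p)[:2]-T0),p[2]]
def status(o,goal=None):
    R=Ro.from_quat(o["tool_rot"]).as_matrix()
    print("t",round(o["clock"],2),"rack",(rackof(o["eef_pos"])*1e3).round(1),"w",round(o["grip_width"]*1e3,1),"F",o["ft_force"].round(1))
    a=np.degrees(np.arctan2(R[1,0],R[0,0])); print("toolx ang",a.round(2),"z",R[:,2].round(3))
    if goal is not None:
        g=np.r_[Q@np.array(goal[:2])+T0,goal[2]]; d=R.T@(g-o["eef_pos"])/.05
        print("units",d.round(3),"roll", round(-(((200-a+180)%360)-180)/6,2), "J",o["joint_pos"].round(2))
E
python3 -c "
from workcell import *;from h import *
status(get_obs(),(-.168,-.063,.12))"
```

```text
t 1.35 rack [-195.4  264.8  197.9] w 45.4 F [ 1.   0.3 -0.2]
toolx ang -179.07 z [ 0.001  0.001 -1.   ]
units [-2.657 -6.018  1.556] roll -3.18 J [ 0.55 -0.08 -0.35  1.3  -0.    0.53]
```

move_arm([
  [45,[-0.2,-0.3,0],-0.3],
  [45,[-0.5,-1.0,0.1],-0.8],
  [45,[-0.8,-1.8,0.2],-1.3],
  [45,[-1.15,-2.6,0.4],-1.8],
  [45,[-1.5,-3.4,0.6],-2.3],
  [45,[-1.85,-4.2,0.8],-2.8],
  [45,[-2.2,-5.0,1.0],-3.18],
  [45,[-2.5,-5.7,1.2],-3.18],
  [45,[-2.65,-6.0,1.4],-3.18],
  [45,[-2.66,-6.02,1.55],-3.18],
])

```text
clock: 2.35
eef_pos: [0.4284, -0.1235, 0.1194]
tool_rot: [-0.172, 0.985, -0.0, 0.0]
ft_force: [0.1, -0.2, 0.7]
grip_width: 0.0453
```

```bash
python3 -c "
from workcell import *;from h import *
status(get_obs(),(-.168,-.063,.030))
c=camera('wrist');cv2.imwrite('pics/w1.png',c['color'][:,:,::-1])
c=camera('side');cv2.imwrite('pics/s1.png',cv2.resize(c['color'][130:300,150:400,::-1],None,fx=3,fy=3))"
```

```text
t 2.35 rack [-168.6  -64.2  119.4] w 45.3 F [ 0.1 -0.2  0.7]
toolx ang -160.24 z [ 0. -0. -1.]
units [-0.011  0.024  1.787] roll -0.04 J [-0.28  0.19 -0.27  1.11 -0.   -0.63]
```

View pics/s1.png

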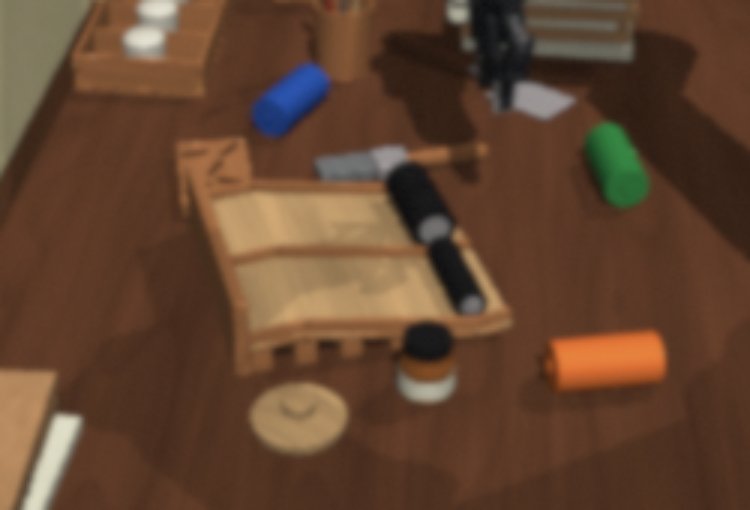

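View pics/w1.png

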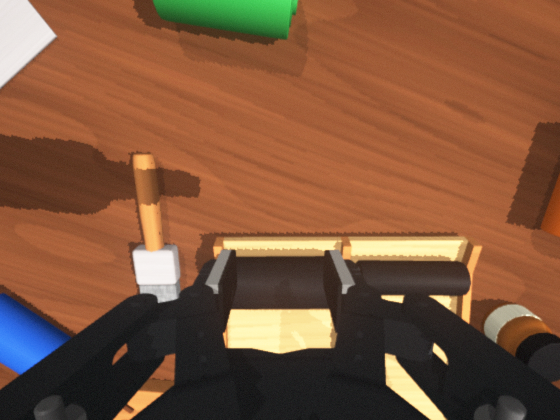

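The side and wrist views show the jaws square to the lane, centred on the thick roller and clear behind the rack. The green roller is well away. Now I'll lower the fingers.

move_arm([
  [45,[0,0.02,0.15],0],
  [45,[0,0.02,0.4],0],
  [45,[0,0.02,0.7],0],
  [45,[0,0.02,1.0],0],
  [45,[0,0.02,1.3],0],
  [45,[0,0.02,1.55],0],
  [45,[0,0.02,1.75],0],
  [45,[0,0.02,1.85],0],
  [45,[0,0.02,1.9],0],
  [45,[0,0.02,1.9],0],
])

```text
clock: 3.45
eef_pos: [0.4274, -0.1203, 0.0252]
tool_rot: [-0.174, 0.985, -0.0, 0.0]
ft_force: [0.3, -0.5, -0.2]
grip_width: 0.0449
```

```bash
python3 -c "
from workcell import *;from h import *
status(get_obs(),(-.135,-.063,.024))
c=camera('wrist');cv2.imwrite('pics/w2.png',c['color'][:,:,::-1])
c=camera('side');cv2.imwrite('pics/s2.png',cv2.resize(c['color'][130:300,150:400,::-1],None,fx=3,fy=3))"
```

```text
t 3.45 rack [-168.4  -60.9   25.2] w 44.9 F [ 0.3 -0.5 -0.2]
toolx ang -160.02 z [ 0. -0. -1.]
units [-0.669 -0.042  0.024] roll -0.0 J [-0.27  0.29 -0.42  0.86  0.   -0.62]
```

View pics/s2.png

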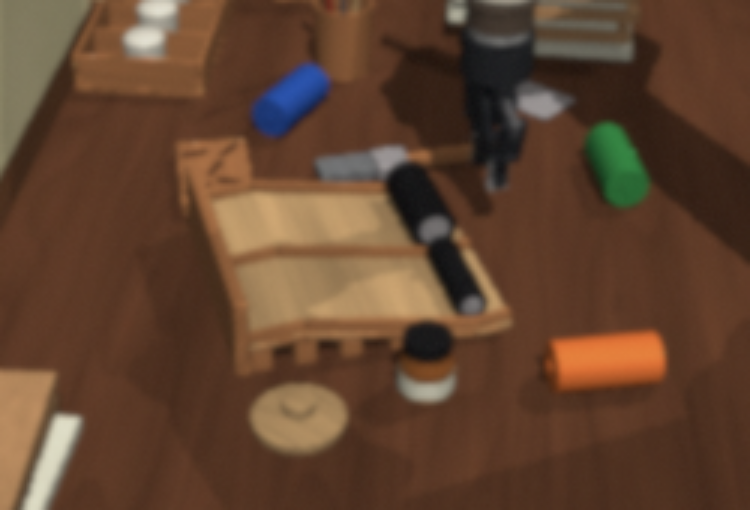

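View pics/w2.png

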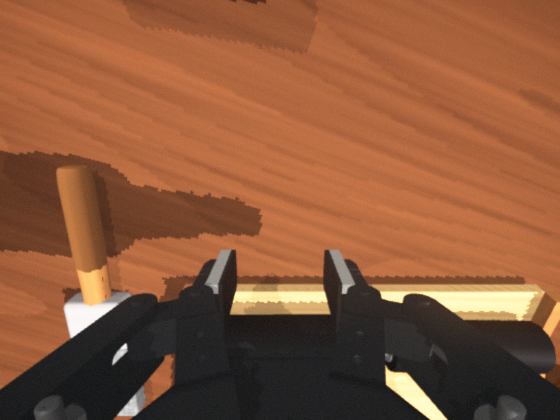

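The fingertips are behind the low end, level with the lane mouth and clear of the brush. Next I'll approach until they just touch.

move_arm([
  [45,[-0.08,-0.04,0.02],0],
  [45,[-0.2,-0.04,0.02],0],
  [45,[-0.32,-0.04,0.02],0],
  [45,[-0.44,-0.04,0.02],0],
  [45,[-0.54,-0.04,0.02],0],
  [45,[-0.6,-0.04,0.02],0],
  [45,[-0.64,-0.04,0.02],0],
  [45,[-0.68,-0.04,0.02],0],
  [45,[-0.72,-0.04,0.02],0],
  [45,[-0.76,-0.04,0.02],0],
])

```text
clock: 4.55
eef_pos: [0.4638, -0.1094, 0.0241]
tool_rot: [-0.173, 0.985, 0.0, -0.0]
ft_force: [0.7, 0.8, 0.4]
grip_width: 0.0446
```

```bash
python3 -c "
from workcell import *;from h import *
status(get_obs(),(-.101,-.063,.030))
c=camera('wrist');cv2.imwrite('pics/w3.png',c['color'][:,:,::-1])
c=camera('side');cv2.imwrite('pics/s3.png',cv2.resize(c['color'][160:260,220:370,::-1],None,fx=5,fy=5))"
```

```text
t 4.55 rack [-130.6  -63.    24.1] w 44.6 F [0.7 0.8 0.4]
toolx ang -160.05 z [-0.  0. -1.]
units [-0.591  0.001 -0.118] roll -0.01 J [-0.23  0.35 -0.34  0.89 -0.   -0.58]
```

View pics/s3.png

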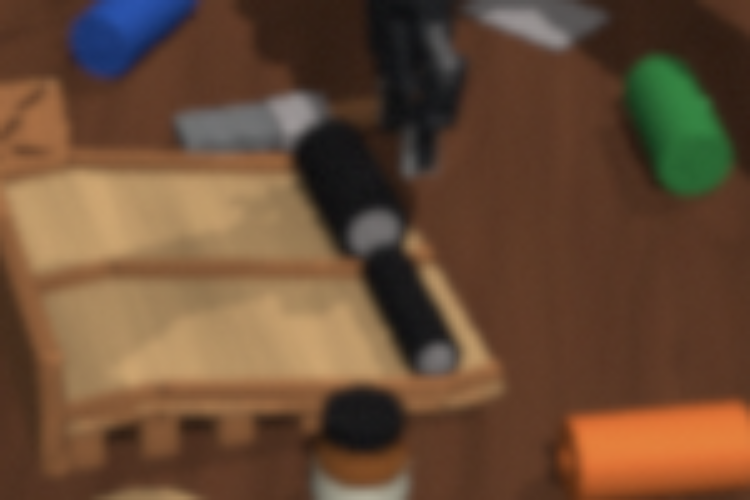

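View pics/w3.png

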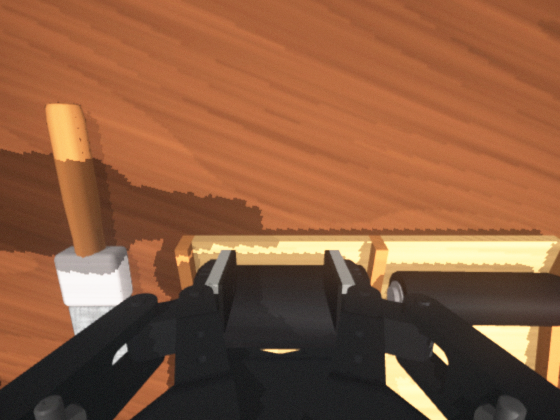

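No contact force yet, and the fingers sit between the rails (wrist pixels x≈205-355 against rails at ≈185 and 375). I'll start a slow push up the 10° line.

move_arm([
  [45,[-0.04,0,0],0],
  [45,[-0.08,0,-0.01],0],
  [45,[-0.12,0,-0.02],0],
  [45,[-0.17,0,-0.03],0],
  [45,[-0.22,0,-0.04],0],
  [45,[-0.27,0,-0.05],0],
  [45,[-0.32,0,-0.06],0],
  [45,[-0.37,0,-0.07],0],
  [45,[-0.42,0,-0.08],0],
  [45,[-0.47,0,-0.09],0],
])

```text
clock: 5.65
eef_pos: [0.486, -0.1013, 0.0286]
tool_rot: [-0.173, 0.985, 0.0, -0.0]
ft_force: [-0.6, -0.5, -0.4]
grip_width: 0.045
```

```bash
cat > look.py <<'E'
from workcell import *
from h import *
import sys
n=sys.argv[1]
status(get_obs(),(-.1,-.063,.03))
c=camera('side');a=cv2.resize(c['color'][160:260,220:370,::-1],None,fx=5,fy=5,interpolation=cv2.INTER_CUBIC)
c=camera('top');b=cv2.resize(c['color'][140:260,225:335,::-1],None,fx=4,fy=4,interpolation=cv2.INTER_CUBIC)
w=camera('wrist')['color'][:,:,::-1]
cv2.imwrite(f'pics/s{n}.png',a);cv2.imwrite(f'pics/t{n}.png',b);cv2.imwrite(f'pics/w{n}.png',w)
E
python3 look.py 4
```

```text
t 5.65 rack [-106.9  -63.1   28.6] w 45.0 F [-0.6 -0.5 -0.4]
toolx ang -160.04 z [-0.  0. -1.]
units [-0.137  0.001 -0.027] roll -0.01 J [-0.21  0.38 -0.28  0.92 -0.   -0.55]
```

View pics/s4.png

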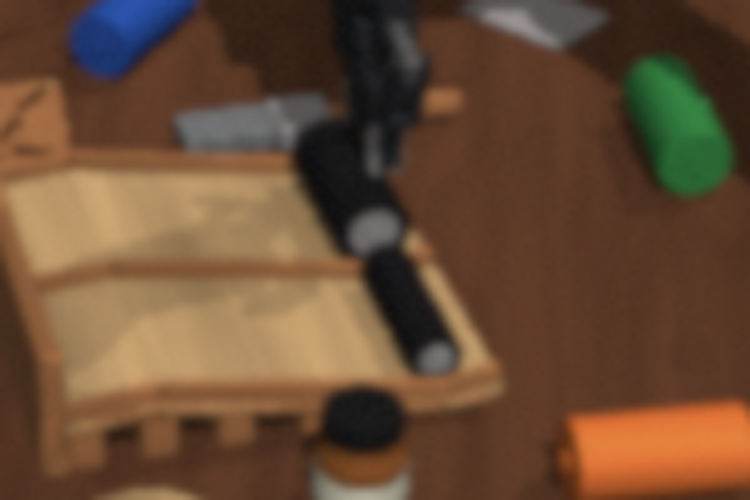

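View pics/t4.png

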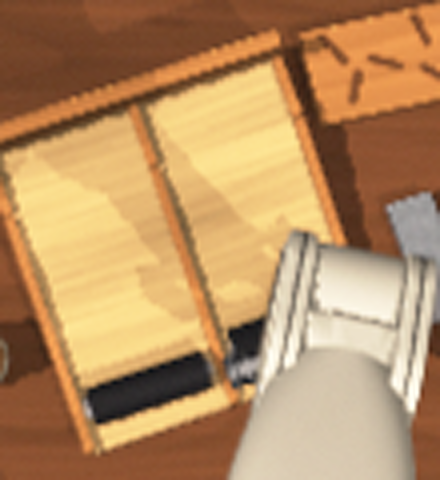

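View pics/w4.png

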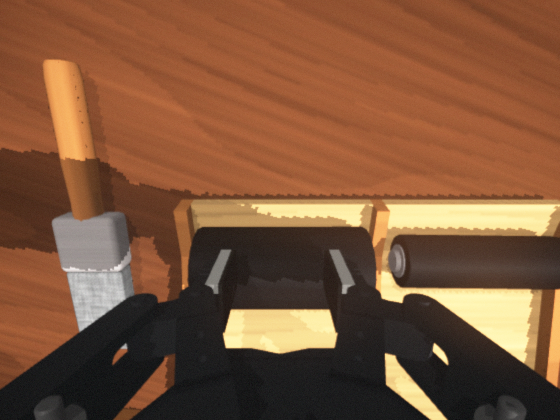

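The side view shows the roller end face still at (375,232), so the roller has not moved and there is no force. The TCP should already overlap it, so I'll check where the tips really are.

```bash
python3 - <<'E'
from workcell import *
from h import *
o=get_obs(); R=Ro.from_quat(o["tool_rot"]).as_matrix(); p=o["eef_pos"]
c=camera('side'); w=camera('wrist')
print(o["clock"])
M=w["mount"]
def wp(P):
    q=R.T@(np.array(P)-p); q=np.linalg.inv(M)@np.r_[q,1]; return np.round([w["fx"]*q[0]/q[2]+w["cx"],w["fy"]*q[1]/q[2]+w["cy"]],0)
def W(x,y,z): return np.r_[Q@np.array([x,y])+T0,z]
for nm,P in [("tcp",p)]+[(f"tool x{dx} y{dy} z{dz}",p+R@np.array([dx,dy,dz])) for dx in(-.011,0,.011) for dy in(-.0225,.0225,) for dz in (0,-.01,-.02)]+[("roller back",W(-.12,-.063,.037)),("roller top",W(-.095,-.063,.062)),("lowend mid",W(-.13,-.063,.018)),("face",W(-.095,-.008,.037))]:
    s=proj(c,P)[0]; print(nm,"side zoom",((s-[220,160])*5+2).round(0),"wrist",wp(P))
E
```

```text
5.8
tcp side zoom [370. 198.] wrist [280. 240.]
tool x-0.011 y-0.0225 z0 side zoom [344. 182.] wrist [245. 256.]
tool x-0.011 y-0.0225 z-0.01 side zoom [344. 169.] wrist [244. 263.]
tool x-0.011 y-0.0225 z-0.02 side zoom [345. 156.] wrist [242. 270.]
tool x-0.011 y0.0225 z0 side zoom [365. 219.] wrist [315. 256.]
tool x-0.011 y0.0225 z-0.01 side zoom [365. 206.] wrist [317. 263.]
tool x-0.011 y0.0225 z-0.02 side zoom [366. 192.] wrist [319. 270.]
tool x0 y-0.0225 z0 side zoom [360. 180.] wrist [245. 240.]
tool x0 y-0.0225 z-0.01 side zoom [361. 167.] wrist [243. 246.]
tool x0 y-0.0225 z-0.02 side zoom [361. 154.] wrist [241. 253.]
tool x0 y0.0225 z0 side zoom [381. 216.] wrist [316. 240.]
tool x0 y0.0225 z-0.01 side zoom [382. 203.] wrist [318. 246.]
tool x0 y0.0225 z-0.02 side zoom [382. 190.] wrist [320. 253.]
tool x0.011 y-0.0225 z0 side zoom [376. 177.] wrist [244. 223.]
tool x0.011 y-0.0225 z-0.01 side zoom [377. 164.] wrist [242. 229.]
tool x0.011 y-0.0225 z-0.02 side zoom [377. 151.] wrist [240. 235.]
tool x0.011 y0.0225 z0 side zoom [398. 214.] wrist [316. 223.]
tool x0.011 y0.0225 z-0.01 side zoom [398. 201.] wrist [318. 229.]
tool x0.011 y0.0225 z-0.02 side zoom [399. 188.] wrist [320. 235.]
roller back side zoom [390. 184.] wrist [280. 225.]
roller top side zoom [355. 156.] wrist [281. 283.]
lowend mid side zoom [404. 207.] wrist [280. 200.]
face side zoom [379. 236.] wrist [369. 263.]
```

```bash
python3 - <<'E'
import cv2
a=cv2.imread('pics/w4.png')[200:340,150:400]; cv2.imwrite('pics/w4z.png',cv2.resize(a,None,fx=3,fy=3))
E
```

```text
(no output)
```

View pics/w4z.png

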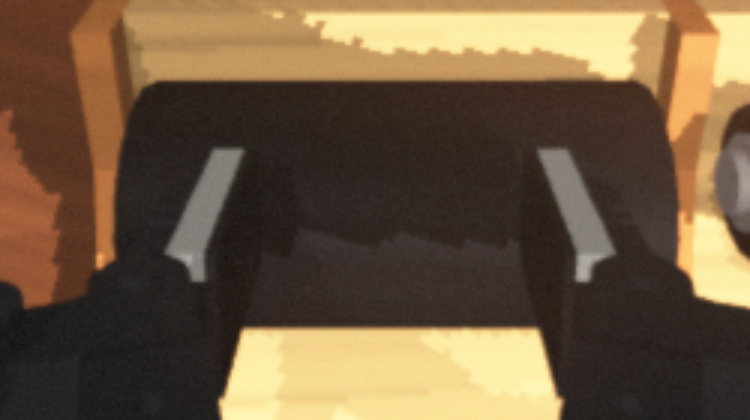

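```bash
python3 - <<'E'
import workcell
from workcell import *
from h import *
print([k for k in dir(workcell) if not k.startswith('_')], getattr(workcell,'pinch_z',None))
o=get_obs(); print([ (k) for k in o])
c=camera('side'); a=c['color'][150:215,265:345,::-1]
cv2.imwrite('pics/s5.png',cv2.resize(a,None,fx=9,fy=9,interpolation=cv2.INTER_CUBIC))
s2=cv2.imread('pics/s2.png'); cv2.imwrite('pics/s2z.png',cv2.resize(s2[0:250,400:650],None,fx=2.4,fy=2.4))
E
```

```text
['Unreachable', 'camera', 'get_obs', 'job_done', 'pinch_z'] 0.0187
['clock', 'joint_pos', 'joint_vel', 'tau', 'eef_pos', 'tool_rot', 'ft_force', 'ft_torque', 'grip_width']
```

View pics/s5.png

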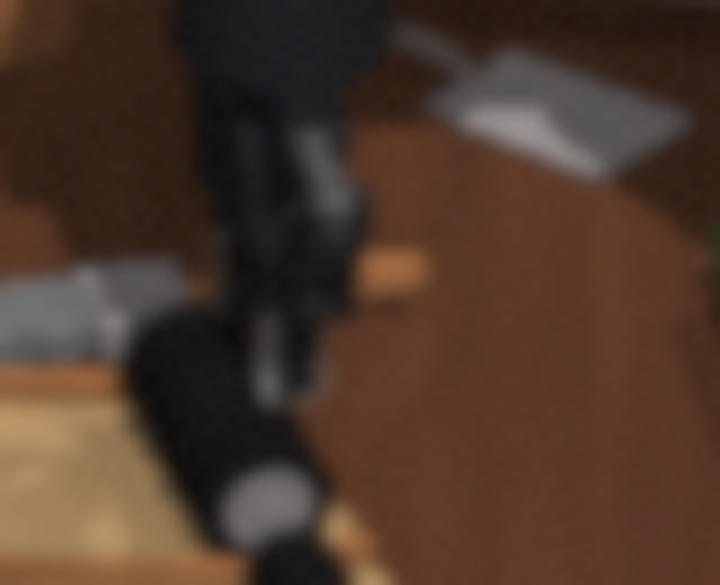

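View pics/s2z.png

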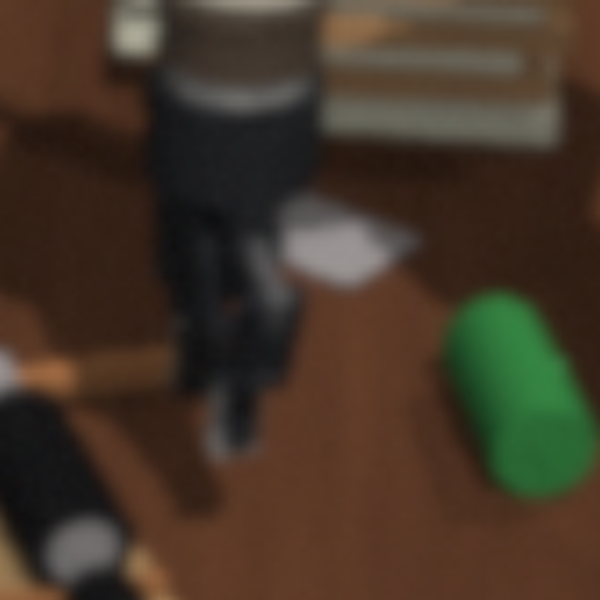

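Both cameras show the pad tips sitting about 35-50 mm behind the nominal TCP at this opening. They are therefore skimming just above the roller at z≈0.065, untouched. I'll lift slightly, retreat behind the rack and re-measure the tip height there.

move_arm([
  [45,[0,0,-0.1],0],
  [45,[0.05,0,-0.15],0],
  [45,[0.2,0,-0.15],0],
  [45,[0.45,0,-0.15],0],
  [45,[0.7,0,-0.1],0],
  [45,[0.95,0,0],0],
  [45,[1.15,0,0.1],0],
  [45,[1.25,0,0.3],0],
  [45,[1.3,0,0.4],0],
  [45,[1.3,0,0.4],0],
])

```text
clock: 6.95
eef_pos: [0.4236, -0.1234, 0.0076]
tool_rot: [-0.173, 0.985, 0.001, -0.001]
ft_force: [-0.1, -0.1, 0.5]
grip_width: 0.0448
```

```bash
python3 - <<'E'
from workcell import *
from h import *
o=get_obs(); status(o,(-.17,-.063,.0)); R=Ro.from_quat(o["tool_rot"]).as_matrix(); p=o["eef_pos"]
c=camera('side'); a=c['color'][150:215,275:355,::-1]
im=cv2.resize(a,None,fx=9,fy=9,interpolation=cv2.INTER_CUBIC); cv2.imwrite('pics/s6r.png',im)
for dx in(-.011,.011):
  for dz,col in((-.03,(0,255,0)),(-.04,(255,0,255)),(-.05,(0,255,255))):
    q=proj(c,p+R@np.array([dx,.0225,dz]))[0]; cv2.circle(im,tuple(int(v) for v in (q-[275,150])*9+4),3,col,-1)
cv2.imwrite('pics/s6.png',im)
w=camera('wrist'); cv2.imwrite('pics/w6.png',w['color'][:,:,::-1])
E
```

```text
t 6.95 rack [-173.1  -62.5    7.6] w 44.8 F [-0.1 -0.1  0.5]
toolx ang -160.06 z [-0.002  0.001 -1.   ]
units [-0.063 -0.01   0.151] roll -0.01 J [-0.28  0.31 -0.44  0.81  0.   -0.63]
```

View pics/s6.png

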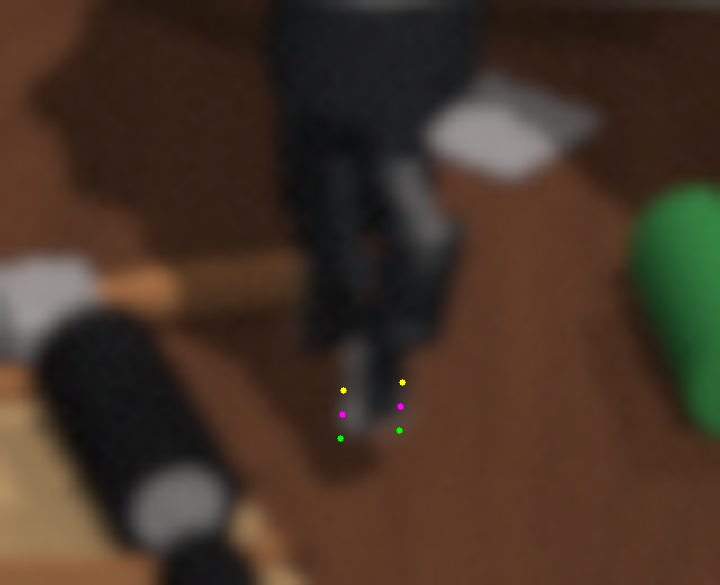

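View pics/s6r.png

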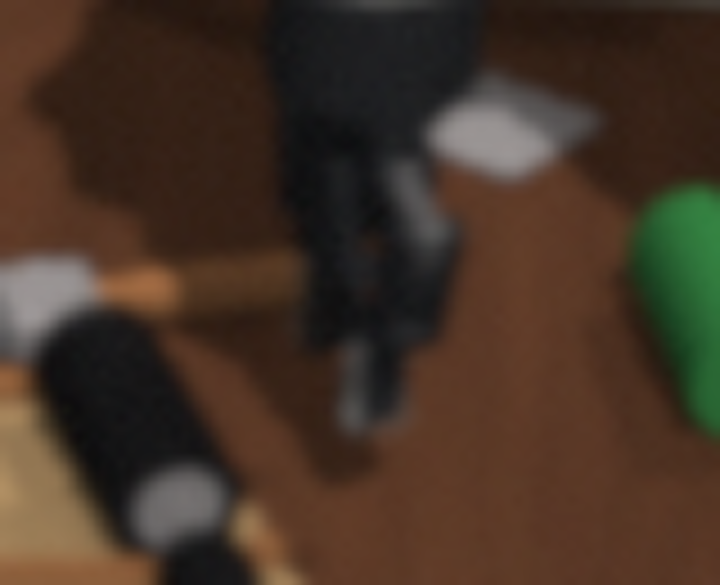

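View pics/w6.png

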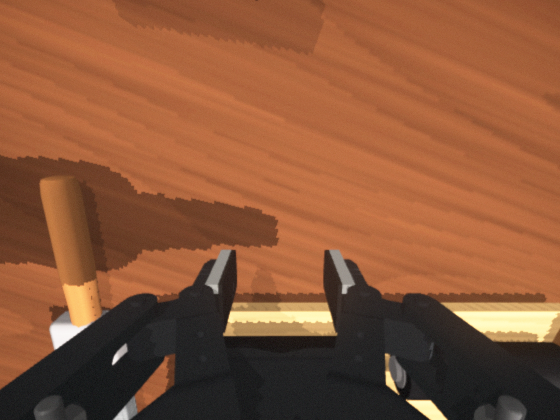

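The tip offset is about 39 mm behind the TCP: wrist row 250 gives 41 mm and the side view gives 33-37 mm. The tips are now at about z=0.046. I need them at about 0.028, below the roller axis and above the 18 mm lane edge, so I'll lower 19 mm and approach to just short of contact.

move_arm([
  [45,[0,0,0.1],0],
  [45,[0,0,0.2],0],
  [45,[0,0,0.3],0],
  [45,[0,0,0.37],0],
  [45,[-0.1,-0.01,0.37],0],
  [45,[-0.2,-0.01,0.37],0],
  [45,[-0.3,-0.01,0.37],0],
  [45,[-0.4,-0.01,0.37],0],
  [45,[-0.5,-0.01,0.37],0],
  [45,[-0.6,-0.01,0.37],0],
])

```text
clock: 8.05
eef_pos: [0.4537, -0.1136, -0.0098]
tool_rot: [-0.173, 0.985, -0.0, 0.0]
ft_force: [-0.2, -0.5, -0.2]
grip_width: 0.0454
```

```bash
python3 look.py 7; python3 - <<'E'
import cv2
cv2.imwrite('pics/c7.png',cv2.hconcat([cv2.resize(cv2.imread('pics/s7.png'),(450,300)),cv2.resize(cv2.imread('pics/w7.png')[150:],(350,300))]))
E
```

```text
t 8.05 rack [-141.5  -63.6   -9.8] w 45.4 F [-0.2 -0.5 -0.2]
toolx ang -160.03 z [ 0. -0. -1.]
units [-0.83   0.012 -0.796] roll -0.01 J [-0.25  0.38 -0.4   0.79 -0.   -0.59]
```

View pics/s7.png

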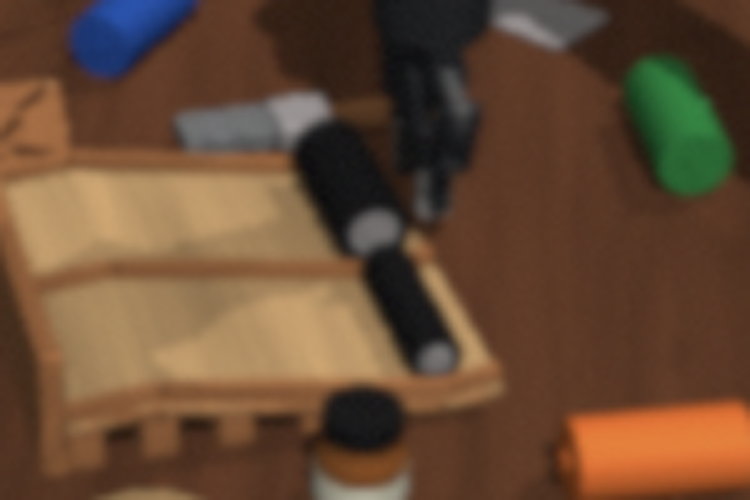

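View pics/w7.png

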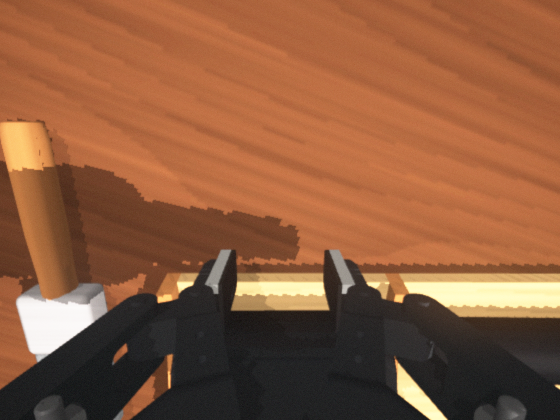

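The tips are now level with the lane mouth and just behind the roller in the side view (tip at about (430,218)), with no contact yet. I'll advance slowly into contact.

move_arm([
  [45,[-0.04,0,0],0],
  [45,[-0.08,0,0],0],
  [45,[-0.12,0,0],0],
  [45,[-0.16,0,0],0],
  [45,[-0.2,0,0],0],
  [45,[-0.23,0,-0.01],0],
  [45,[-0.26,0,-0.015],0],
  [45,[-0.29,0,-0.02],0],
  [45,[-0.32,0,-0.025],0],
  [45,[-0.35,0,-0.03],0],
])

```text
clock: 9.2
eef_pos: [0.4676, -0.108, -0.0087]
tool_rot: [-0.173, 0.985, 0.0, -0.002]
ft_force: [-4.7, -1.3, 2.7]
grip_width: 0.0453
```

```bash
python3 look.py 8
```

```text
t 9.2 rack [-126.5  -63.    -8.7] w 45.3 F [-4.7 -1.3  2.7]
toolx ang -160.06 z [-0.004 -0.    -1.   ]
units [-0.526  0.001 -0.776] roll -0.01 J [-0.23  0.4  -0.36  0.81 -0.   -0.57]
```

View pics/s8.png

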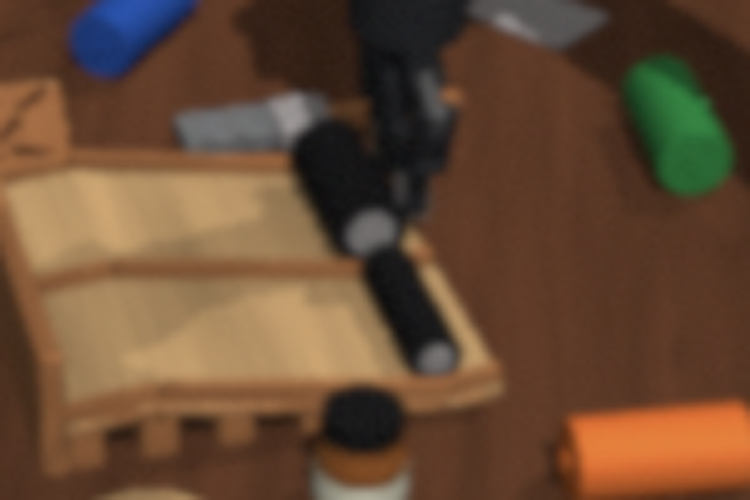

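View pics/w8.png

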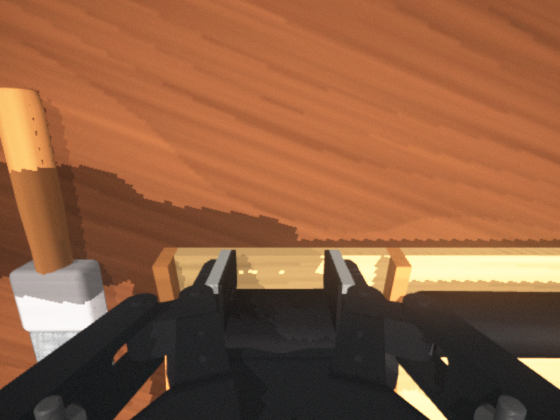

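Contact made: about 5 N reaction, and the roller end face has shifted to (370,230). I'll continue up the slope at 30 mm/s.

move_arm([
  [45,[-0.05,0,-0.01],0],
  [45,[-0.11,0,-0.02],0],
  [45,[-0.17,0,-0.03],0],
  [45,[-0.23,0,-0.04],0],
  [45,[-0.29,0,-0.05],0],
  [45,[-0.35,0,-0.06],0],
  [45,[-0.41,0,-0.07],0],
  [45,[-0.47,0,-0.083],0],
  [45,[-0.53,0,-0.093],0],
  [45,[-0.59,0,-0.104],0],
])

```text
clock: 10.35
eef_pos: [0.4975, -0.0977, -0.0032]
tool_rot: [-0.173, 0.985, 0.0, -0.0]
ft_force: [-4.4, -0.9, 3.0]
grip_width: 0.0449
```

```bash
python3 look.py 9
```

```text
t 10.35 rack [-94.8 -63.6  -3.2] w 44.9 F [-4.4 -0.9  3. ]
toolx ang -160.04 z [-0.  0. -1.]
units [ 0.103  0.012 -0.663] roll -0.01 J [-0.19  0.44 -0.29  0.85  0.   -0.54]
```

View pics/s9.png

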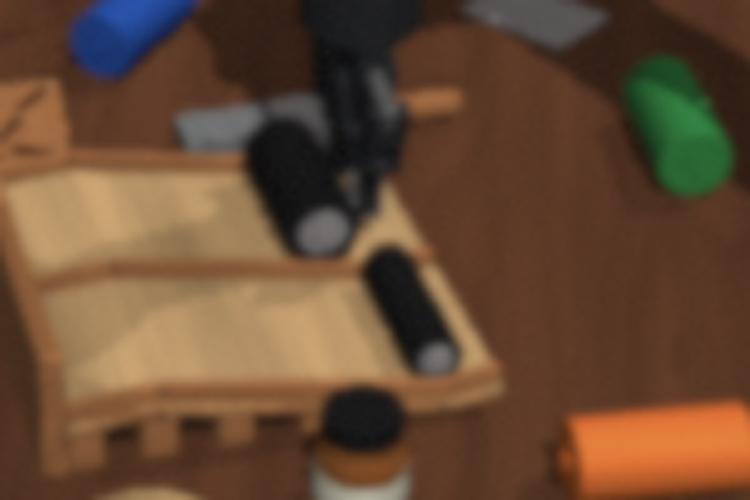

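View pics/w9.png

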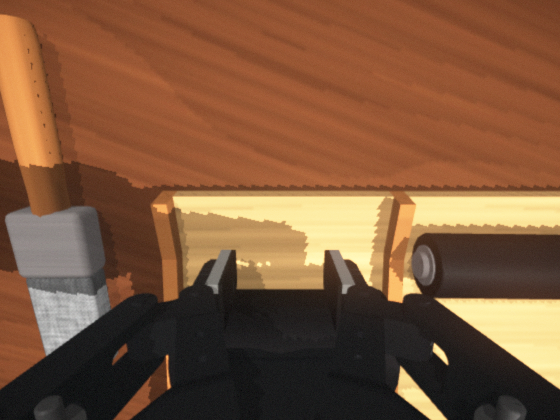

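The roller is rolling up squarely (end face at (322,232)), the tips are behind it, and the thin roller hasn't moved. Continuing.

move_arm([
  [45,[-0.06,0.01,-0.01],0],
  [45,[-0.12,0.01,-0.021],0],
  [45,[-0.18,0.01,-0.032],0],
  [45,[-0.24,0.01,-0.042],0],
  [45,[-0.3,0.01,-0.053],0],
  [45,[-0.36,0.01,-0.063],0],
  [45,[-0.42,0.01,-0.074],0],
  [45,[-0.48,0.01,-0.085],0],
  [45,[-0.54,0.01,-0.095],0],
  [45,[-0.6,0.01,-0.106],0],
])

```text
clock: 11.5
eef_pos: [0.5255, -0.087, 0.0021]
tool_rot: [-0.173, 0.985, 0.0, -0.0]
ft_force: [-4.4, -0.6, 3.0]
grip_width: 0.0449
```

move_arm([
  [45,[-0.06,0,-0.01],0],
  [45,[-0.12,0,-0.021],0],
  [45,[-0.18,0,-0.032],0],
  [45,[-0.24,0,-0.042],0],
  [45,[-0.3,0,-0.053],0],
  [45,[-0.36,0,-0.063],0],
  [45,[-0.42,0,-0.074],0],
  [45,[-0.48,0,-0.085],0],
  [45,[-0.54,0,-0.095],0],
  [45,[-0.6,0,-0.106],0],
])

```text
clock: 12.5
eef_pos: [0.5537, -0.0767, 0.0074]
tool_rot: [-0.173, 0.985, 0.0, -0.0]
ft_force: [-4.6, -1.0, 3.2]
grip_width: 0.045
```

```bash
python3 look.py 10
```

```text
t 12.5 rack [-34.8 -63.1   7.4] w 45.0 F [-4.6 -1.   3.2]
toolx ang -160.04 z [-0.  0. -1.]
units [ 1.303e+00  1.000e-03 -4.510e-01] roll -0.01 J [-0.14  0.51 -0.13  0.94  0.   -0.49]
```

View pics/s10.png

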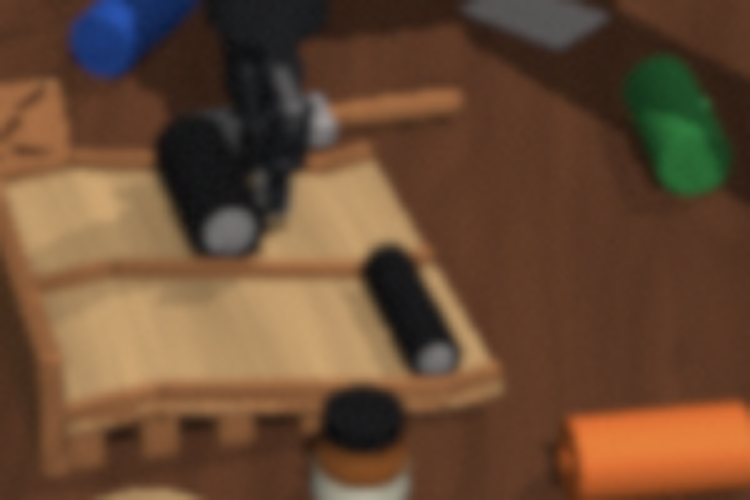

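View pics/w10.png

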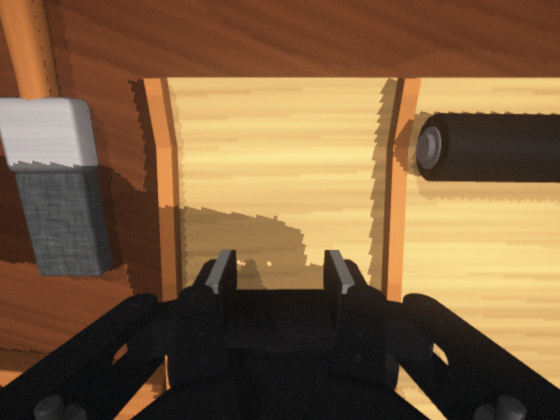

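Everything is steady at 4.6 N, with the roller centre at about rack x≈0. Two more calls bring it near the crest.

move_arm([
  [45,[-0.06,0,-0.01],0],
  [45,[-0.12,0,-0.021],0],
  [45,[-0.18,0,-0.032],0],
  [45,[-0.24,0,-0.042],0],
  [45,[-0.3,0,-0.053],0],
  [45,[-0.36,0,-0.063],0],
  [45,[-0.42,0,-0.074],0],
  [45,[-0.48,0,-0.085],0],
  [45,[-0.54,0,-0.095],0],
  [45,[-0.6,0,-0.106],0],
])

```text
clock: 13.65
eef_pos: [0.582, -0.0665, 0.0127]
tool_rot: [-0.173, 0.985, 0.0, -0.0]
ft_force: [-4.5, -1.0, 2.7]
grip_width: 0.045
```

move_arm([
  [45,[-0.06,0,-0.01],0],
  [45,[-0.12,0,-0.021],0],
  [45,[-0.18,0,-0.032],0],
  [45,[-0.24,0,-0.042],0],
  [45,[-0.3,0,-0.053],0],
  [45,[-0.36,0,-0.063],0],
  [45,[-0.42,0,-0.074],0],
  [45,[-0.48,0,-0.085],0],
  [45,[-0.54,0,-0.095],0],
  [45,[-0.6,0,-0.106],0],
])

```text
clock: 14.65
eef_pos: [0.6102, -0.0562, 0.0181]
tool_rot: [-0.173, 0.985, -0.0, 0.0]
ft_force: [-4.7, -1.0, 2.0]
grip_width: 0.0449
```

```bash
python3 look.py 11
```

```text
t 14.65 rack [ 25.2 -63.2  18.1] w 44.9 F [-4.7 -1.   2. ]
toolx ang -160.04 z [ 0. -0. -1.]
units [ 2.504e+00  2.000e-03 -2.390e-01] roll -0.01 J [-0.09  0.59  0.05  1.03 -0.   -0.44]
```

View pics/s11.png

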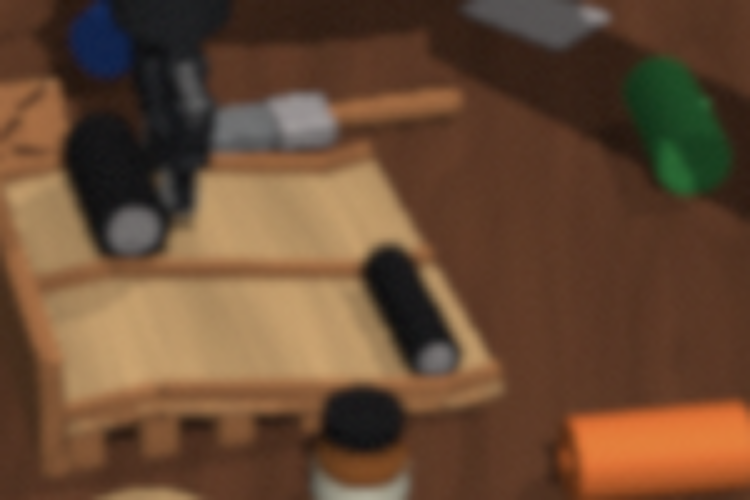

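The roller centre is at about x≈61, and the crest is 14 mm further. I'll go slower over the crest.

move_arm([
  [45,[-0.05,0,-0.01],0],
  [45,[-0.1,0,-0.02],0],
  [45,[-0.15,0,-0.027],0],
  [45,[-0.2,0,-0.035],0],
  [45,[-0.24,0,-0.042],0],
  [45,[-0.28,0,-0.05],0],
  [45,[-0.31,0,-0.05],0],
  [45,[-0.34,0,-0.05],0],
  [45,[-0.37,0,-0.05],0],
  [45,[-0.4,0,-0.05],0],
])

```text
clock: 15.8
eef_pos: [0.6293, -0.0493, 0.0205]
tool_rot: [-0.173, 0.985, 0.0, 0.0]
ft_force: [0.8, 0.2, -0.3]
grip_width: 0.0453
```

```bash
python3 look.py 12
```

```text
t 15.8 rack [ 45.6 -63.2  20.5] w 45.3 F [ 0.8  0.2 -0.3]
toolx ang -160.04 z [ 0.001  0.    -1.   ]
units [ 2.911  0.003 -0.192] roll -0.01 J [-0.08  0.62  0.11  1.06  0.   -0.43]
```

View pics/s12.png

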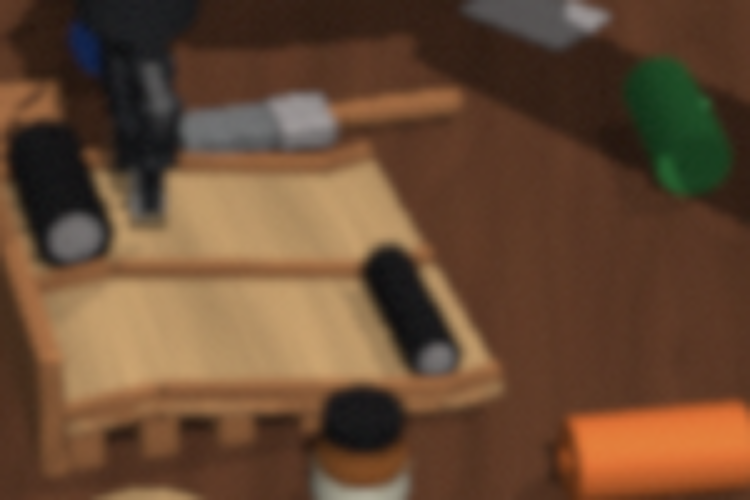

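The force dropped to zero and the roller has rolled ahead into the hollow. I'll hold briefly behind it, then back off and lift.

move_arm([
  [45,[0,0,0],0],
  [45,[0,0,0],0],
  [45,[0,0,0],0],
  [45,[0.1,0,0],0],
  [45,[0.2,0,-0.1],0],
  [45,[0.4,0,-0.4],0],
  [45,[0.7,0,-0.9],0],
  [45,[1.0,0,-1.5],0],
  [45,[1.4,0,-2.1],0],
  [45,[1.8,0,-2.6],0],
])

```text
clock: 16.95
eef_pos: [0.5434, -0.0806, 0.1526]
tool_rot: [-0.173, 0.985, -0.0, 0.001]
ft_force: [0.4, 0.2, -0.2]
grip_width: 0.045
```

move_arm([
  [45,[0.4,0,-0.3],0],
  [45,[1.0,0,-0.6],0],
  [45,[1.7,0,-0.9],0],
  [45,[2.4,0,-1.2],0],
  [45,[3.1,0,-1.4],0],
  [45,[3.7,0,-1.4],0],
  [45,[4.1,0,-1.4],0],
  [45,[4.3,0,-1.4],0],
  [45,[4.3,0,-1.4],0],
  [45,[4.3,0,-1.4],0],
])

```text
clock: 17.95
eef_pos: [0.3426, -0.1537, 0.2207]
tool_rot: [-0.173, 0.985, -0.0, 0.001]
ft_force: [0.1, -0.5, 0.3]
grip_width: 0.0446
```

```bash
python3 look.py 13; python3 - <<'E'
from workcell import *
from h import *
c=camera("top"); im=c["color"]; cv2.imwrite("pics/topf.png",im[:,:,::-1])
g=im.max(2); m=np.zeros_like(g); m[145:250,225:325]=(g[145:250,225:325]<60)*255
n,l,s,ce=cv2.connectedComponentsWithStats(m)
for i in range(1,n):
    if s[i,4]>60: print(s[i],ce[i],[(rackof(onz(c,ce[i],z))*1e3).round(1) for z in(.042,.07)])
E
```

```text
t 17.95 rack [-259.6  -63.2  220.7] w 44.6 F [ 0.1 -0.5  0.3]
toolx ang -160.05 z [ 0.001 -0.    -1.   ]
units [-3.188  0.009  3.818] roll -0.01 J [-0.42 -0.02 -0.23  1.36  0.   -0.77]
[261 154  34  23 442] [278.06561086 165.43665158] [array([109.2, -64.1,  42. ]), array([104.6, -62. ,  70. ])]
[247 228  30  18 263] [261.62357414 236.61596958] [array([-95.4,  64.6,  42. ]), array([-96.3,  64.4,  70. ])]
```

View pics/s13.png

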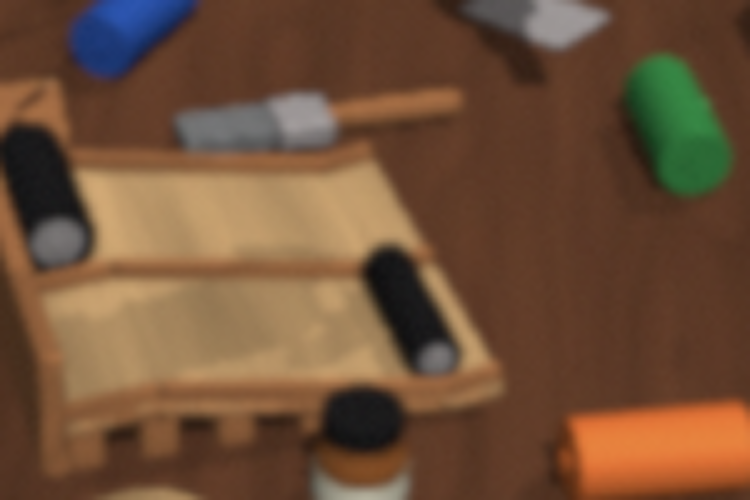

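View pics/topf.png

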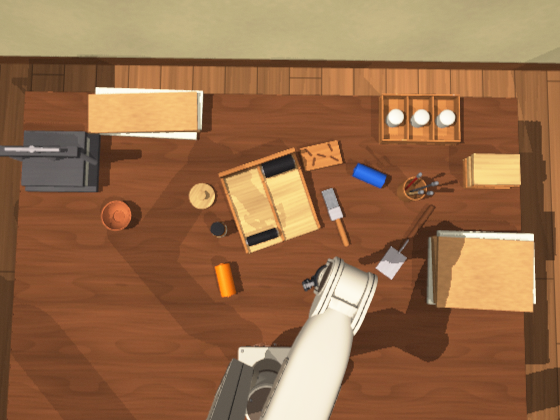

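The thick roller is parked at rack x≈+104.6, y≈-62 mm, against an expected +105/-63. The thin roller's pixel centroid is exactly where it was at the start, everything else is in place, and the arm is clear.

```bash
python3 -c "
from workcell import *
print(job_done())"
```

```text
the job is handed in; nothing more can be done
None
```

The thick roller is resting in the hollow against the stop board, and I handed the job in after about 18 s of the 40 s allowed. I pushed it up its lane with both fingertips at about 30 mm/s, slower over the crest. The reaction read about 5 N throughout, and the roller rolled the last few millimetres to the stop by itself.

**Last checks:**
- **Thick roller:** the top camera puts it at rack x = +104.6, y = -62 mm; +105 and -63 were expected.
- **Thin roller:** its image position is identical to the start.
- **Everything else:** the other items look unmoved in the pictures, and the arm is clear with no force reading.

**One disagreement:** the visible finger pads sit about 39 mm behind the tool point the robot reports. Because of this, my first approach passed just above the roller, with no force reading and no movement in the pictures. I backed off, re-measured the tip height in the wrist and side views, lowered the fingers and then pushed.

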